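# Open the dial padlock of the standards safe and hold it up

### The arm

A 7-joint arm with a two-finger parallel gripper is mounted at the origin on a cart in front of the work surface, level with it; the furniture and walls round the work are solid. World frame = base frame: x ahead of the robot, y to its left, z up, the work surface at z = 0. Lengths are in m, angles in rad, forces in N, time in s.
With the tool pointing down it reaches from about 0.425 to 0.95 m from the base axis. Payload 4.7 kg.
Tool frame: the origin (TCP) lies at the centre of the arm's flange, where the gripper is bolted on; the fingertips stand 182 mm ahead of it and the grasp point (between the pads) lies 164 mm ahead of it; z points along the fingers, y is the line along which they close (so a half turn about z gives the same grasp; the last joint's range is limited). The gripper opens to 87 mm and grips with 3 to 60 N. Pads are 19 mm wide; open, the fingers measure 117 mm over their backs; the gripper's body (75 mm by 190 mm) begins 51 mm behind the grasp point.
Start: joints at [1.137, 0.469, -0.049, 1.532, 0.024, 1.141, -0.082], TCP at [0.266, -0.62, 0.405] pointing down, gripper open.
Joint ranges: [-2.59, 2.59], [-0.33, 1.99], [-1.39, 1.29], [0.1, 2.45], [-1.04, 4.18], [0.21, 1.99], [-2.66, 2.66]. Speed limits (rad/s): [2.57, 2.57, 3.14, 3.14, 3.14, 3.14, 3.14].

### API

Orientations are given as a unit quaternion [w, x, y, z].
In Python, from workcell import arm gives the robot as it stands.
- The arm moves only by the shell command python3 -m pendant 'ROWS' [OPENING] [FORCE]. ROWS is a JSON object whose one key "increments" holds a list that holds one entry, the list of rows, each a list of 4 numbers: the shift along the tool's x, y, z in mm, then the turn about the tool's z in rad. A call has 1 to 5 rows; each row is the pose to reach, as a shift and turn from the pose commanded when the call began, along the tool's axes at that moment; what a row does not reach only later rows make up. A row lasts 1/8 s, in which the tool goes at most 62.5 mm and 10.7 degrees, less where a joint would pass 70% of its speed; a pose out of reach is approached as far as the arm can. A call with a gripper value outside its range is refused whole. OPENING is the opening, from -1 (shut) to 1 (fully open), set as the call begins (- or left out, the last holds). The fingers move at their own pace and stop on an object; FORCE is the grip in N (left out, the last holds). Time passes only in rows, so rows that repeat a pose let the fingers close. It gives the time, the measured TCP pose, the force, the opening and the grip force at its end, in the units of the state.
- arm.sense(): the state, without advancing time (a new reading comes with each control period).
- arm.get_image(name): name is "scene" or "side" or "wrist"; returns (picture, depth): 480x640x3 uint8, blue, green, red; 480x640 float32, m along the optical axis (not along the pixel's ray), 0 where there is no reading.
- arm.camera_model(name): a dict with "mtx" (3x3 intrinsics, pixels), "dist_coeffs" ([k1, k2, p1, p2, k3] as OpenCV has them; the pictures are not rectified), "extrinsics" (4x4, takes a point from world to camera coordinates); the wrist camera has in their place "hand_eye" (4x4, takes a point from camera to tool coordinates, whose origin is the TCP and whose axes are the flange's). Camera axes: x right, y down, z forward; pixel columns grow to the right and rows downward; lengths in m; the calibration is good to about 2 mm. A picture is of the moment at which its call begins: read the wrist's pose just before it. camera_model takes no time and is no camera call.
- arm.sign_off(): hands the job in; it is judged then, once.
The state is a dict: "time": time; "joint_positions": joint angles; "joint_velocities": joint speeds; "tau": joint torques, N m; "eef_pos": TCP position; "ee_rot": TCP orientation; "wrist_force": force on the tool from outside, world axes, zero at the start; "torque": the same for the moment, N m; "gripper_width": finger opening in m; "finger_force": force on a finger pad.
Only numpy, scipy, OpenCV 4.12 (cv2) and the standard library are available. Lean on these libraries where they do the work, as an engineer would, in place of code of your own. Each camera call takes 0.05 s, during which the arm holds its last target. There are 200 camera calls.

### The job

The small steel safe on the bench is shut with a dial padlock; only the last number of its combination is still to be dialled. Turn the dial until it clicks in with its long white mark at the white index mark beside the shackle, then pull the lock body back from the staple so that the shackle slides fully open, unhook the lock and lift it at least 10 cm above the safe's deck without knocking over or shifting the timer, the jar or the bottle. Finish while holding the open lock up in the gripper, level and dial upwards, for a colleague to take: do not put it down or let go.

Things in the scene. Friction and masses are not known exactly. Their poses are not given: they have to be found in the camera images.
- safe: small grey steel safe, 170 (x) x 130 (y) mm, bolted down. Origin: centre of its underside, +x to its hinged lid at the back, z up. The lock lies on its flat front deck, z 60 mm, x -83 to -20 mm; behind it (x > -19 mm) lies a steel hasp strap, top z 66 mm at most. Two upright cheeks shield the shackle: x -20 to +12, y +-17.7 (inner) to +-21.7 mm, top z 79 mm. All open upwards
- staple_hole (a point): centre of the hole in the safe's upright staple plate; axes as the safe; in its frame x -18, y -12, z 72 mm. The plate stands across x, 4.5 mm thick in x, y -24 to +1 mm, top 11.5 mm above the hole centre. The hole is 14 mm wide, 12 mm high and runs along x; the short leg of the shackle passes through it
- padlock: loose steel padlock, 0.2 to 0.35 kg, lying dial up with its shackle through the staple, where it can shift some mm and turn about 0.2 rad. Housing 52 (x) x 50 (y) x 24 (z) mm; flat parallel sides at y +-25 mm to grip. Origin: centre of its underside; +x to the shackle, z up out of the dial. The face that the shackle comes out of is at x +26 mm
- shackle (a joint): how far the shackle is drawn out along the lock's +x: 0 shut, 0.018 m open at its stop. Blocked inside unless the dial is within about 0.1 rad of its opening click. Then pulling the body towards its own -x makes the shackle's crown catch behind the staple plate (after up to 20 mm of slack) and draws it, at about 4 N; it stays where it is left
- shackle_tip (a point): free end of the short leg of the shackle (y -12 mm), 3.5 mm inside the lock's face when shut, 14.5 mm outside it when fully drawn. With the 4.5 mm staple plate in that gap between tip and face (bring the lock back towards its +x), the lock lifts straight up off the staple. Do this square to the safe and 1 to 2 mm off the deck: askew, the shackle rubs on the cheeks and slides in again
- dial (a joint): angle of the dial on the body, rad, growing anticlockwise seen from above; 0 or any full turn (6.283) = long white mark at the index = opening click. Turns either way without end. Ten clicks a turn, 0.628 apart: a sprung ball draws the dial to the nearest click with up to 0.05 N m, and holds it there
- dial_grip (a point): on the dial's axis, mid height of its black fluted round grip: diameter 28 to 29 mm, from 28 to 43 mm above the lock's underside, above a flat skirt of 42 mm diameter whose upper face is 28 mm above the underside
- dial_mark (a point): outer end of the long white mark of the dial, 18 mm from the dial's axis, on the skirt; the mark runs on over the top of the grip. Nine short white ticks divide the rest of the skirt
- index (a point): the white index mark on the body, on its upper face between dial and shackle, 23 mm from the dial's axis along the lock's +x
- timer: bystander: flat white laboratory timer with a dark display, 62 x 66 x 18 mm, right of the safe; origin under its centre
- jar_a: bystander: white sample jar with a red lid, 49 mm diameter, 57 mm high, left of the safe; origin under its centre
- bottle_b: bystander: brown bottle with a red cap, 36 mm diameter, 78 mm high, behind the safe; origin under its centre
- shackle_crown (a point): on the shackle's centre line at the middle of its crown, 52 mm from the lock's origin when shut. The shackle is a 7 mm round bar bent to a level square U, its centre 12 mm above the lock's underside: straight legs along x (long leg y +12, short leg y -12 mm), corners of 4 mm radius, straight crown across y
- analyser: white cabinet left of the safe, 265 x 240 x 282 mm high, does not move: keep arm and gripper clear of it; origin under its centre

How it is judged:
On the way, in this order (a step that is already met when the one before it is completed fails the run):
1. the dial stands at the opening click, its long mark at the index, with the shackle still shut (horizontal distance between dial_mark and index below 0.0062 m and value of joint shackle below 0.004 m), for 0.2 s.
2. the shackle is drawn open (value of joint shackle above 0.013 m), for 0.2 s.
At the end, for the whole second after the job is handed in: The lock hangs in the gripper alone, its underside at least 70 mm above the deck of the safe (130 mm above the bench), off the staple and touching the safe nowhere, shackle drawn at least 10 mm, dial up within 0.3 rad, at rest (below 0.03 m/s) and gripped with more than 2 N (z of padlock in the frame of safe above 0.13 m and value of joint shackle above 0.01 m and contact force between the fingers and padlock above 2 N and contact force between padlock and safe below 0.1 N and angle between padlock's own z axis and vertical below 0.3 rad and linear speed of padlock below 0.03 m/s); the arm keeps its last pose, push and grip.
It fails at once if the timer is moved more than 2 cm (distance of timer from where it was at the start of the episode above 0.02 m).
It fails at once if the jar is moved more than 2 cm (distance of jar_a from where it was at the start of the episode above 0.02 m).
It fails at once if the bottle is moved more than 2 cm (distance of bottle_b from where it was at the start of the episode above 0.02 m).
It also fails if it takes over 72 s, if anything falls off the work surface, if the arm or the gripper's body presses on something with over 40 N, if the wrist force passes 120 N, or if a joint passes its speed limit or range.

## Working session

There is one attempt and no reset: what is moved stays moved. The work goes in short steps, Python scripts to look and compute and a shell command to move; the robot and the scene stay as the last step left them, time stands still between calls to the robot, and variables do not carry over. Pictures are saved under pics/ and viewed, at most 10 in all, crops included, and the job is handed in when it is done.

```bash
ls; mkdir -p pics
python3 - <<'E'
from workcell import arm
import cv2,numpy as np
s=arm.sense();print({k:np.round(v,4).tolist() for k,v in s.items()})
for n in ("scene","side","wrist"):
    p,d=arm.get_image(n);cv2.imwrite(f"pics/{n}0.png",p);np.save(f"pics/{n}0.npy",d)
    m=arm.camera_model(n);print(n,{k:np.round(v,4).tolist() for k,v in m.items()})
E
```

```text
pics
{'time': 0.0, 'joint_positions': [1.1371, 0.4694, -0.0486, 1.5337, 0.0241, 1.141, -0.0823], 'joint_velocities': [0.0003, -0.001, 0.0007, 0.0011, 0.0002, 0.0021, -0.0021], 'tau': [0.0004, -50.798, -0.0806, -23.6158, -0.0613, 0.038, 0.0002], 'eef_pos': [0.2658, -0.6202, 0.4037], 'ee_rot': [-0.001, 0.9796, 0.201, -0.0002], 'wrist_force': [0.1483, 0.1277, 0.2966], 'torque': [0.0315, 0.0005, -0.0218], 'finger_force': 0.0, 'gripper_width': 0.0869}
scene {'mtx': [[441.2871, 0.0, 325.2562], [0.0, 441.2871, 237.7576], [0.0, 0.0, 1.0]], 'dist_coeffs': [-0.0677, 0.0, 0.0, 0.0, 0.0], 'extrinsics': [[0.826, -0.5633, 0.0197, -0.4919], [-0.2548, -0.4043, -0.8784, 0.2353], [0.5028, 0.7205, -0.4775, 0.5812], [0.0, 0.0, 0.0, 1.0]]}
side {'mtx': [[625.1081, 0.0, 319.7839], [0.0, 625.1081, 236.6676], [0.0, 0.0, 1.0]], 'dist_coeffs': [-0.1996, 0.0, 0.0, 0.0, 0.0], 'extrinsics': [[0.8535, -0.5211, -0.0051, -0.5357], [-0.452, -0.7353, -0.5049, 0.3305], [0.2593, 0.4332, -0.8632, 1.1915], [0.0, 0.0, 0.0, 1.0]]}
wrist {'mtx': [[370.8516, 0.0, 328.857], [0.0, 370.8516, 238.4939], [0.0, 0.0, 1.0]], 'dist_coeffs': [-0.0145, 0.0, 0.0, 0.0, 0.0], 'hand_eye': [[0.0003, -0.9683, -0.2499, 0.0678], [1.0, 0.0001, 0.0009, -0.0004], [-0.0008, -0.2499, 0.9683, 0.0206], [0.0, 0.0, 0.0, 1.0]]}
```

View pics/scene0.png

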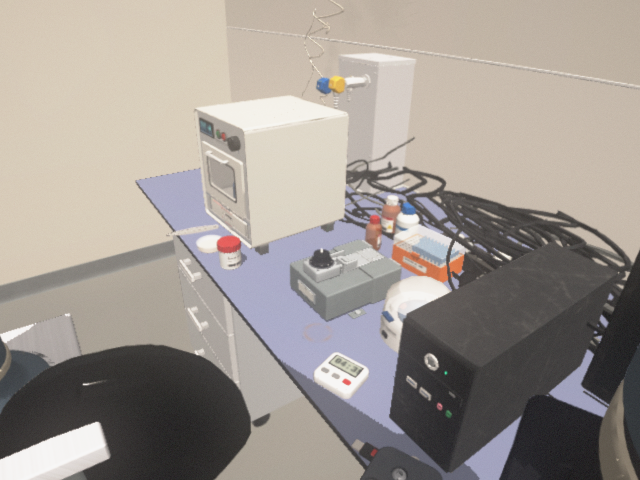

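View pics/side0.png

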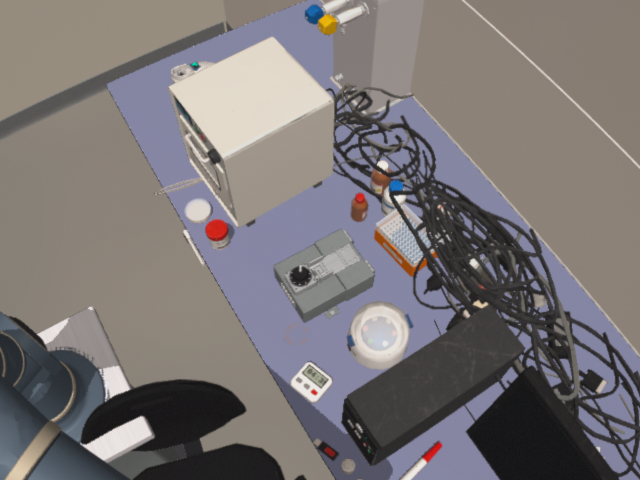

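The scene picture shows the lock on the safe at about (321,258), timer (342,375), jar (229,252), bottle (374,232). The side picture shows the dial at (300,275), timer (312,380), jar (217,234), bottle (360,207).

```bash
cat > h.py <<'E'
from workcell import arm
import cv2,numpy as np
from scipy.spatial.transform import Rotation as R
def tool(s=None):
    s=s or arm.sense();q=s["ee_rot"];T=np.eye(4);T[:3,:3]=R.from_quat([q[1],q[2],q[3],q[0]]).as_matrix();T[:3,3]=s["eef_pos"];return T
def cam(n,T=None):
    m=arm.camera_model(n);C=np.linalg.inv(m["extrinsics"]) if "extrinsics" in m else (tool() if T is None else T)@np.array(m["hand_eye"])
    return np.array(m["mtx"]),np.array(m["dist_coeffs"]),C   # C: cam->world
def ray(c,uv):
    p=cv2.undistortPoints(np.array(uv,float).reshape(-1,1,2),c[0],c[1]).reshape(-1,2)
    d=np.c_[p,np.ones(len(p))]@c[2][:3,:3].T
    return c[2][:3,3],d
def plane(c,uv,z):
    o,d=ray(c,uv);return o+d*((z-o[2])/d[:,2])[:,None]
def tri(c1,u1,c2,u2):
    out=[]
    for a,b in zip(u1,u2):
        A=np.zeros((3,3));v=np.zeros(3);rs=[]
        for c,u in((c1,a),(c2,b)):
            o,d=ray(c,[u]);d=d[0]/np.linalg.norm(d[0]);P=np.eye(3)-np.outer(d,d);A+=P;v+=P@o;rs.append((P,o))
        x=np.linalg.solve(A,v);out.append(np.r_[x,max(np.linalg.norm(P@(x-o)) for P,o in rs)])
    return np.array(out)
def proj(c,X):
    W=np.linalg.inv(c[2]);return cv2.projectPoints(np.array(X,float).reshape(-1,3),cv2.Rodrigues(W[:3,:3])[0],W[:3,3],c[0],c[1])[0].reshape(-1,2)
E
python3 - <<'E'
from h import *
a,b=cam("scene"),cam("side")
print(np.round(tri(a,[(320,251),(291,267)],b,[(301,269),(275,265)]),3))
print("deck",np.round(plane(b,[(275,265),(291,304),(374,268),(343,231)],.06),3))
print("others",np.round(plane(b,[(312,380),(217,229),(360,197)],.05),3))
r=tool();print(np.round(r,3))
for n,p in(("scene",[215,225,225,125]),("side",[255,215,140,110])):
    x,y,w,h=p;i=cv2.imread(f"pics/{n}0.png")[y:y+h,x:x+w];cv2.imwrite(f"pics/{n}c.png",cv2.resize(i,None,fx=800/w if 800/w*h<600 else 600/h,fy=800/w if 800/w*h<600 else 600/h,interpolation=2))
E
```

```text
[[ 0.553 -0.047  0.102  0.003]
 [ 0.527  0.015  0.045  0.001]]
deck [[ 0.525  0.007  0.06 ]
 [ 0.509 -0.086  0.06 ]
 [ 0.694 -0.105  0.06 ]
 [ 0.687  0.002  0.06 ]]
others [[ 0.465 -0.238  0.05 ]
 [ 0.463  0.153  0.05 ]
 [ 0.769  0.061  0.05 ]]
[[ 0.919  0.394 -0.001  0.266]
 [ 0.394 -0.919  0.001 -0.62 ]
 [-0.    -0.001 -1.     0.404]
 [ 0.     0.     0.     1.   ]]
```

View pics/wrist0.png

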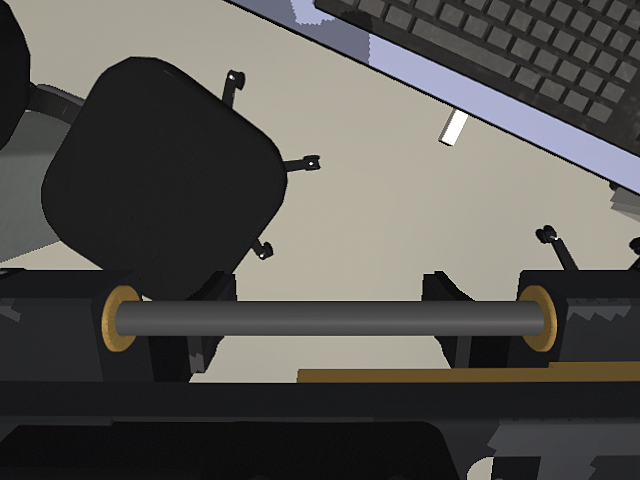

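The wrist view shows only the floor and a keyboard so far. The dial triangulates to (0.553, -0.047, 0.10), with the safe's yaw about -0.12. I'll go up and over to look from above.

```bash
python3 -m pendant '{"increments":[[[0,0,-60,0],[40,-40,-80,0],[83,-85,-80,0],[126,-130,-80,0],[169,-174,-80,0]]]}' 1 && python3 -m pendant '{"increments":[[[43,-44,0,0],[86,-88,0,0],[129,-132,0,0],[172,-176,0,0],[215,-220,0,0]]]}' && python3 -m pendant '{"increments":[[[48,-51,0,0.18],[48,-51,0,0.36],[48,-51,0,0.52],[48,-51,0,0.52],[48,-51,0,0.52]]]}'
python3 - <<'E'
from h import *
T=tool();print(np.round(T,3))
p,d=arm.get_image("wrist");cv2.imwrite("pics/w1.png",p);np.savez("pics/w1.npz",T=T)
E
```

```text
time: 0.78
eef_pos: [0.3531, -0.3918, 0.4847]
ee_rot: [0.0, 0.98, 0.201, 0.0]
wrist_force: [0.5, -1.5, -0.1]
gripper_width: 0.0871
finger_force: 0.0
time: 1.4
eef_pos: [0.4638, -0.1051, 0.4848]
ee_rot: [0.0, 0.98, 0.201, 0.0]
wrist_force: [1.0, -0.0, 0.0]
gripper_width: 0.087
finger_force: 0.0
time: 2.02
eef_pos: [0.4876, -0.0415, 0.4846]
ee_rot: [0.0, 0.998, -0.057, -0.0]
wrist_force: [-0.3, -0.6, -0.3]
gripper_width: 0.0871
finger_force: 0.0
[[ 0.994 -0.113 -0.     0.488]
 [-0.113 -0.994 -0.    -0.042]
 [-0.     0.    -1.     0.485]
 [ 0.     0.     0.     1.   ]]
```

View pics/w1.png

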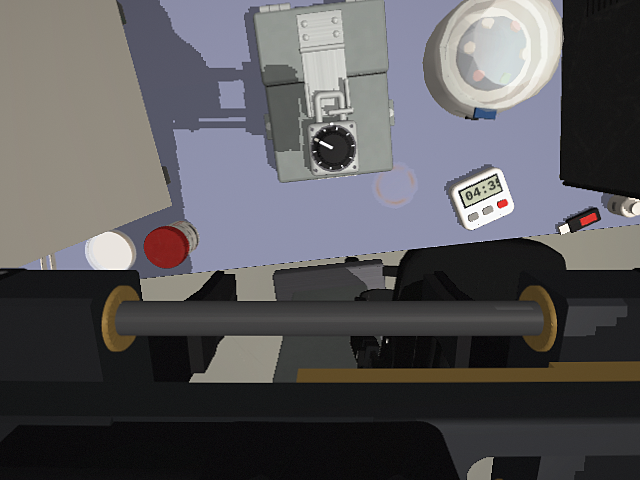

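The wrist view shows the safe, with the dial at about (333,148). Its long mark points up-left to about (315,139), so the dial is about +1.2 rad (2 clicks) anticlockwise. The shackle is at (325,100), the timer at (482,198), the jar at (166,247), and the analyser's near corner at (170,205). I'll descend for a close second view.

```bash
python3 -m pendant '{"increments":[[[0,0,50,0],[0,0,100,0],[0,0,130,0],[0,0,130,0]]]}'
python3 - <<'E'
from h import *
T=tool();print(np.round(T,3))
p,d=arm.get_image("wrist");cv2.imwrite("pics/w2.png",p);np.savez("pics/w2.npz",T=T)
T1=np.load("pics/w1.npz")["T"];c1=cam("wrist",T1)
print("timer,jar,analyser",np.round([plane(c1,[(482,198)],.018)[0],plane(c1,[(166,247)],.057)[0],plane(c1,[(170,205)],.0)[0],plane(c1,[(123,0)],.282)[0]],3))
cv2.imwrite("pics/w2c.png",cv2.resize(p[0:260,200:500],None,fx=2.3,fy=2.3,interpolation=2))
E
```

```text
time: 2.58
eef_pos: [0.4869, -0.0417, 0.3529]
ee_rot: [-0.0, 0.998, -0.057, -0.003]
wrist_force: [0.7, 0.1, 0.1]
gripper_width: 0.0871
finger_force: 0.0
[[ 0.993 -0.114 -0.005  0.487]
 [-0.114 -0.993  0.001 -0.042]
 [-0.005 -0.    -1.     0.353]
 [ 0.     0.     0.     1.   ]]
timer,jar,analyser [[ 0.47  -0.226  0.018]
 [ 0.461  0.149  0.057]
 [ 0.502  0.159  0.   ]
 [ 0.626  0.034  0.282]]
```

View pics/w2c.png

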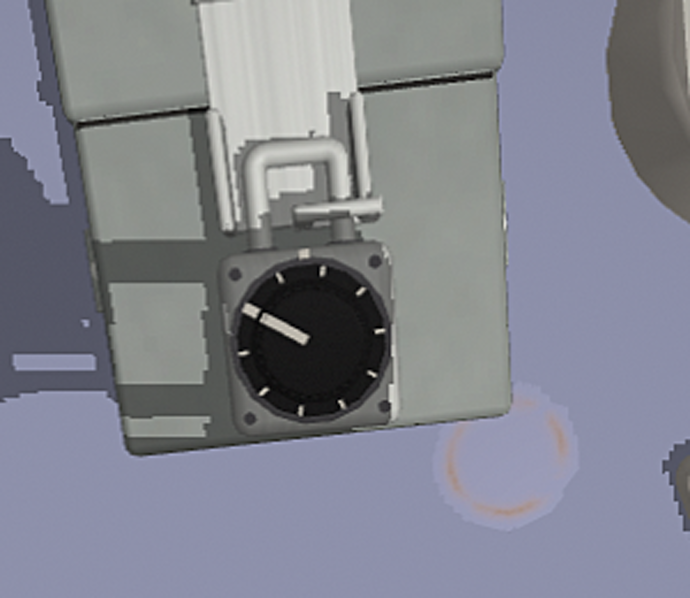

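The close view shows the mark's end at (245,307), the index at (303,254) and the ticks on a ring round (312,340). The shackle passes through the staple plate at (340,210). The safe's front corners are at (130,453) and (510,413). All are crop pixels.

Run:
```python
from h import *
T=np.load("pics/w2.npz")["T"];c=cam("wrist",T)
f=lambda L:np.array(L)/2.3+[200,0]
tk=plane(c,f([(280,278),(322,270),(361,291),(380,331),(371,374),(342,405),(301,410),(264,391),(243,352),(248,309)]),.088)[:,:2]
A=np.c_[2*tk,np.ones(10)];x=np.linalg.lstsq(A,(tk**2).sum(1),rcond=None)[0];ctr=x[:2];print("ctr",ctr,"r",np.sqrt(x[2]+ctr@ctr))
idx=plane(c,f([(303,254)]),.084)[0,:2];mk=tk[-1]
ang=lambda v:np.arctan2(v[1],v[0])
print("idx",idx,np.linalg.norm(idx-ctr),"lock yaw(idx)",ang(idx-ctr),"dial",ang(mk-ctr)-ang(idx-ctr))
L=plane(c,f([(221,270),(231,420)]),.084);Rr=plane(c,f([(391,260),(397,400)]),.084);F=plane(c,f([(240,255),(375,243)]),.084)
print("yaw L,R,F",ang((L[0]-L[1])[:2]),ang((Rr[0]-Rr[1])[:2]),ang((F[0]-F[1])[:2])-np.pi/2, "width",np.linalg.norm((L-Rr)[0,:2]))
S=plane(c,f([(130,453),(510,413),(497,80),(82,130)]),.06);print("safe",S[:,:2].round(4),"front len",np.linalg.norm((S[0]-S[1])[:2]))
print("safe yaw",ang((S[0]-S[1])[:2])-np.pi/2,ang((S[2]-S[1])[:2]),ang((S[3]-S[0])[:2]))
ps=plane(c,f([(297,213),(381,208)]),.0835);print("plate top ends",ps[:,:2],ang((ps[0]-ps[1])[:2])-np.pi/2)
# two-view check of heights: safe corner, dial mark w1 vs side
print("tri",tri(cam("side"),[(301,269),(291,304)],c,[f([(313,338)])[0],f([(511,412)])[0]]).round(4))
c1=cam("wrist",np.load("pics/w1.npz")["T"]);print("analyser edge",plane(c1,[(170,205),(123,0)],.0).round(3))
print("dial in tool frame",(np.linalg.inv(T)@np.r_[ctr,.1,1]).round(4))
```

```text
ctr [ 0.54887967 -0.05299123] r 0.019214147533972954
idx [ 0.57246147 -0.0533814 ] 0.023585033563849254 lock yaw(idx) -0.016543798117760952 dial 1.008447058573861
yaw L,R,F -0.06634791586475312 -0.04194237673223146 -0.02990844251770519 width 0.04713730832557213
safe [[ 0.5204  0.0081]
 [ 0.5193 -0.1136]
 [ 0.6155 -0.1149]
 [ 0.6161  0.0067]] front len 0.12168707291092438
safe yaw -0.00935107390870682 -0.014058427543080874 -0.014635772066705091
plate top ends [[ 0.58328675 -0.05295557]
 [ 0.58195936 -0.07590201]] -0.05778303790409289
tri [[ 0.5514 -0.0537  0.1147  0.0013]
 [ 0.5133 -0.1024  0.0885  0.0109]]
analyser edge [[0.502 0.159 0.   ]
 [0.736 0.162 0.   ]]
dial in tool frame [0.0642 0.0041 0.2526 1.    ]
```

Dial centre is at (0.549,-0.053), nearly under the wrist camera, so depth error matters little. The lock's yaw is about -0.03 and the dial stands at about +1.0 rad. I'll pre-turn anticlockwise by 1.0 above it, then go down with the tips at z≈0.091.

```bash
python3 -m pendant '{"increments":[[[20,1,0,-0.18],[40,3,0,-0.36],[64,4,0,-0.54],[64,4,0,-0.72],[64,4,0,-0.9]]]}' 0.2 && python3 -m pendant '{"increments":[[[0,0,20,-0.1],[0,0,45,-0.1],[0,0,60,-0.1],[0,0,60,-0.1]]]}'
python3 - <<'E'
from h import *
T=tool();print(np.round(T,4));print(arm.sense()["joint_positions"])
p,d=arm.get_image("wrist");cv2.imwrite("pics/w3.png",p)
p,d=arm.get_image("side");cv2.imwrite("pics/s3c.png",cv2.resize(p[200:320,230:390],None,fx=4,fy=4,interpolation=2))
cv2.imwrite("pics/j3.png",np.hstack([cv2.resize(cv2.imread("pics/w3.png"),(400,300)),cv2.resize(p[200:320,230:390],(400,300),interpolation=2)]))
E
```

```text
time: 3.25
eef_pos: [0.5518, -0.0529, 0.357]
ee_rot: [0.001, 0.923, 0.385, 0.002]
wrist_force: [-0.3, 0.3, -0.8]
gripper_width: 0.0531
finger_force: 0.0
time: 3.75
eef_pos: [0.551, -0.0528, 0.2949]
ee_rot: [0.0, 0.904, 0.428, -0.0]
wrist_force: [-0.3, 0.3, -0.5]
gripper_width: 0.0521
finger_force: 0.0
[[ 6.336e-01  7.737e-01 -2.000e-04  5.510e-01]
 [ 7.737e-01 -6.336e-01 -1.000e-04 -5.280e-02]
 [-2.000e-04 -1.000e-04 -1.000e+00  2.949e-01]
 [ 0.000e+00  0.000e+00  0.000e+00  1.000e+00]]
[ 0.46228867  0.45964961 -0.57138415  1.90923817  0.32113317  0.86404225
 -0.95939512]
```

View pics/j3.png

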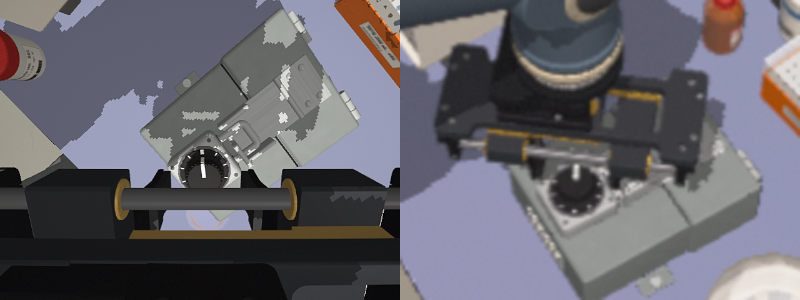

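The wrist half shows the dial, around (204,170), centred between the fingers with the mark pointing along the tool's x. The side half agrees. Next I go down and grip.

```bash
python3 -m pendant '{"increments":[[[0,0,10,0],[0,0,20.5,0],[0,0,20.5,0]]]}' && python3 -m pendant '{"increments":[[[0,0,0,0],[0,0,0,0],[0,0,0,0],[0,0,0,0],[0,0,0,0]]]}' -1 20
```

```text
time: 4.22
eef_pos: [0.5504, -0.0527, 0.2732]
ee_rot: [-0.001, 0.904, 0.428, -0.001]
wrist_force: [0.3, 0.5, -1.3]
gripper_width: 0.0521
finger_force: 0.0
time: 4.85
eef_pos: [0.5508, -0.0525, 0.2744]
ee_rot: [0.0, 0.904, 0.428, 0.0]
wrist_force: [-0.1, 0.5, 1.2]
gripper_width: 0.0273
finger_force: 20.0
```

```bash
python3 -m pendant '{"increments":[[[0,0,0,0.17],[0,0,0,0.34],[0,0,0,0.51],[0,0,0,0.68],[0,0,0,0.85]]]}' && python3 -m pendant '{"increments":[[[0,0,0,0.1],[0,0,0,0.15],[0,0,0,0.15],[0,0,0,0.15]]]}'
python3 - <<'E'
from h import *
s=arm.sense();print(s["torque"],s["wrist_force"]);T=tool(s);print(T.round(4))
p,d=arm.get_image("wrist");cv2.imwrite("pics/w4.png",p);np.savez("pics/w4.npz",T=T)
cv2.imwrite("pics/w4c.png",cv2.resize(p[150:350,220:440],None,fx=3,fy=3,interpolation=2))
E
```

```text
time: 5.48
eef_pos: [0.5511, -0.0529, 0.2745]
ee_rot: [0.0, 1.0, 0.015, 0.001]
wrist_force: [0.3, -0.7, -0.4]
gripper_width: 0.0273
finger_force: 20.0
time: 5.98
eef_pos: [0.5511, -0.0529, 0.2745]
ee_rot: [0.0, 0.998, -0.057, 0.001]
wrist_force: [1.3, -1.1, 1.0]
gripper_width: 0.0269
finger_force: 20.0
[-0.25661205 -0.15727187  0.06642729] [ 1.28937252 -1.13345635  0.97507736]
[[ 9.934e-01 -1.144e-01  1.100e-03  5.511e-01]
 [-1.144e-01 -9.934e-01 -4.000e-04 -5.290e-02]
 [ 1.100e-03  3.000e-04 -1.000e+00  2.745e-01]
 [ 0.000e+00  0.000e+00  0.000e+00  1.000e+00]]
```

View pics/w4c.png

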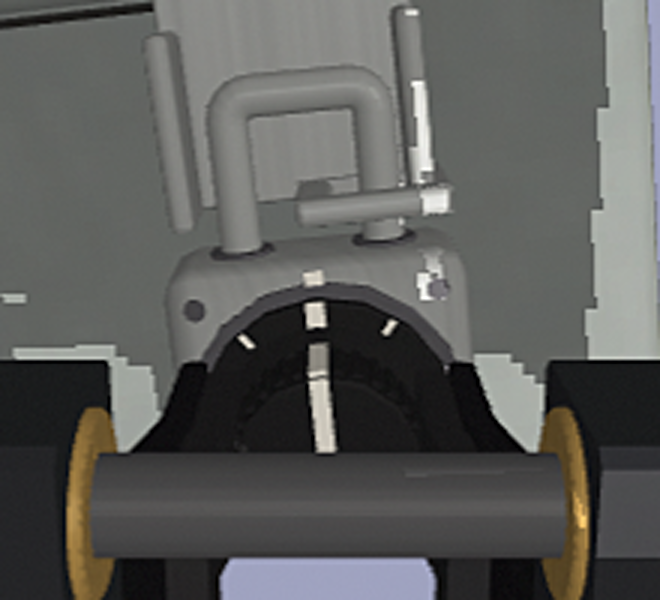

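The picture shows the mark (316,315) in line with the index (314,279). The shackle is shut and goes through the staple plate at (370,205). I'll release, back off to the earlier viewpoint and measure again.

```bash
python3 -m pendant '{"increments":[[[0,0,0,0],[0,0,0,0],[0,0,0,0],[0,0,-30,0],[0,0,-60,0]]]}' 0.2 && python3 -m pendant '{"increments":[[[-32,0,-20,-0.1],[-64,0,-20,-0.1],[-64,0,-20,-0.1],[-64,0,-20,-0.1]]]}' 1
python3 - <<'E'
from h import *
T=tool();print(np.round(T,4))
p,d=arm.get_image("wrist");cv2.imwrite("pics/w5.png",p);np.savez("pics/w5.npz",T=T)
cv2.imwrite("pics/w5c.png",cv2.resize(p[20:245,180:480],None,fx=2.6,fy=2.6,interpolation=2))
E
```

```text
time: 6.65
eef_pos: [0.5506, -0.0524, 0.3345]
ee_rot: [-0.0, 0.998, -0.057, -0.001]
wrist_force: [0.5, 1.3, -0.3]
gripper_width: 0.0518
finger_force: 0.0
time: 7.15
eef_pos: [0.4877, -0.0453, 0.3544]
ee_rot: [0.0, 1.0, -0.008, 0.001]
wrist_force: [0.0, -0.8, -0.6]
gripper_width: 0.0826
finger_force: 0.0
[[ 0.9999 -0.0153  0.001   0.4877]
 [-0.0153 -0.9999 -0.     -0.0453]
 [ 0.001   0.     -1.      0.3544]
 [ 0.      0.      0.      1.    ]]
```

View pics/w5c.png

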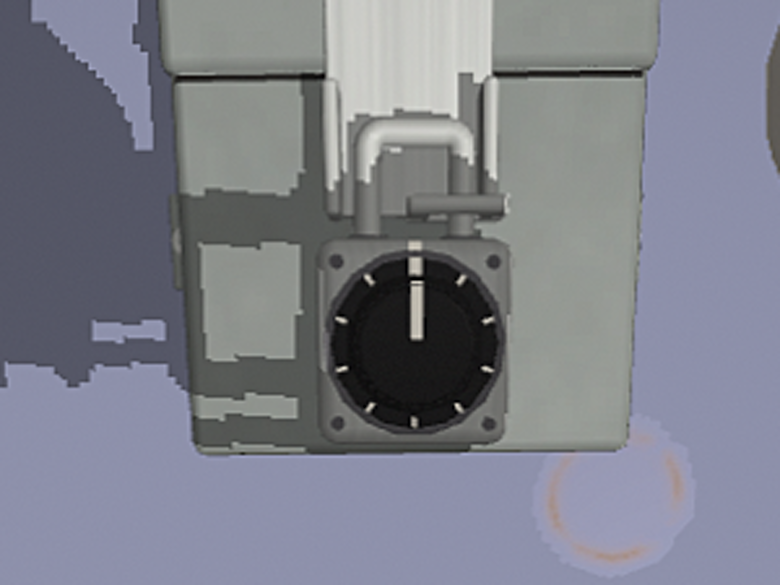

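The mark (415,300) is exactly at the index (414,247), and the lock sits square to the safe. Its body corners are about (322,240), (509,240), (505,440) and (320,442).

Run:
```python
from h import *
T=np.load("pics/w5.npz")["T"];c=cam("wrist",T)
f=lambda L:np.array(L)/2.6+[180,20]
sc=plane(c,f([(337,261),(494,261),(489,423),(337,424)]),.084);print("screws",sc.round(4)[:,:2],"mean",sc.mean(0).round(4))
ang=lambda v:np.arctan2(v[1],v[0])
print("lock yaw",ang((sc[0]-sc[3])[:2]),ang((sc[1]-sc[2])[:2]),ang((sc[0]-sc[1])[:2])-np.pi/2)
tk=plane(c,f([(371,280),(460,280),(488,321),(488,370),(460,408),(414,422),(371,408),(342,370),(342,321)]),.088)[:,:2]
A=np.c_[2*tk,np.ones(9)];x=np.linalg.lstsq(A,(tk**2).sum(1),rcond=None)[0];print("dial",x[:2],np.sqrt(x[2]+x[:2]@x[:2]))
S=plane(c,f([(203,451),(625,449)]),.06);print("front",S.round(4),ang((S[0]-S[1])[:2])-np.pi/2)
S=plane(c,f([(178,76),(326,76),(495,73),(640,73)]),.06);print("seam",S.round(4)[:,:2],ang((S[0]-S[3])[:2])-np.pi/2)
S=plane(c,f([(408,204),(506,204)]),.0835);print("plate",S.round(4)[:,:2],ang((S[0]-S[1])[:2])-np.pi/2)
S=plane(c,f([(333,80),(490,80),(490,185),(333,215)]),.079);print("cheeks",S.round(4)[:,:2],ang((S[1]-S[2])[:2]),ang((S[0]-S[3])[:2]))
D=np.r_[x[:2],.1,1];print("tool delta",np.linalg.inv(T)@D)
```

```text
screws [[ 0.57   -0.0341]
 [ 0.5694 -0.073 ]
 [ 0.5294 -0.0722]
 [ 0.5298 -0.033 ]] mean [ 0.5496 -0.0531  0.084 ]
lock yaw -0.02754350467138501 -0.02043489629941873 -0.014714312431508558
dial [ 0.54932561 -0.05319086] 0.019079403331141293
front [[ 0.5203  0.0066  0.06  ]
 [ 0.519  -0.1135  0.06  ]] -0.010182002429352854
seam [[ 0.6182  0.0072]
 [ 0.6175 -0.0313]
 [ 0.6176 -0.0753]
 [ 0.6171 -0.1131]] -0.008646319561876004
plate [[ 0.5831 -0.0518]
 [ 0.5827 -0.0758]] -0.014206063251066103
cheeks [[ 0.6123 -0.034 ]
 [ 0.6117 -0.0721]
 [ 0.5877 -0.0723]
 [ 0.5813 -0.0332]] 0.01011661806147343 -0.02819529657921249
tool delta [0.06147748 0.00692475 0.25449738 1.        ]
```

```bash
python3 -m pendant '{"increments":[[[31,3.5,0,0],[61.5,7,30,0],[61.5,7,75,0],[61.5,7,100,0],[61.5,7,108,0]]]}' 1 && python3 -m pendant '{"increments":[[[0,0,0,0],[0,0,0,0],[0,0,0,0],[0,0,0,0],[0,0,0,0]]]}' -1 25
```

```text
time: 7.82
eef_pos: [0.5488, -0.0532, 0.2441]
ee_rot: [-0.0, 1.0, -0.008, -0.002]
wrist_force: [-0.1, -0.1, 1.2]
gripper_width: 0.087
finger_force: 0.0
time: 8.45
eef_pos: [0.5488, -0.0532, 0.2468]
ee_rot: [0.0, 1.0, -0.008, 0.0]
wrist_force: [-1.8, 0.1, 2.4]
gripper_width: 0.0499
finger_force: 25.0
```

```bash
python3 -m pendant '{"increments":[[[0,0,-1.5,0],[-4,0,-1.5,0],[-8,0,-1.5,0],[-12,0,-1.5,0],[-15,0,-1.5,0]]]}' && python3 -m pendant '{"increments":[[[-3,0,0,0],[-6,0,0,0],[-9,0,0,0],[-12,0,0,0],[-12,0,0,0]]]}'
```

```text
time: 9.07
eef_pos: [0.5341, -0.053, 0.248]
ee_rot: [-0.0, 1.0, -0.008, 0.001]
wrist_force: [4.0, 0.2, -6.3]
gripper_width: 0.05
finger_force: 25.0
time: 9.7
eef_pos: [0.5214, -0.0527, 0.2479]
ee_rot: [0.0, 1.0, -0.008, -0.0]
wrist_force: [1.7, 0.4, -2.2]
gripper_width: 0.0493
finger_force: 25.0
```

```bash
python3 -m pendant '{"increments":[[[-2,0,0,0],[-3,0,0,0],[-3,0,0,0]]]}' && python3 -m pendant '{"increments":[[[-1.5,0,0,0],[-3,0,0,0],[-3,0,0,0]]]}'
python3 - <<'E'
from h import *
T=tool();s=arm.sense();print(s["wrist_force"],s["torque"])
p,d=arm.get_image("wrist");np.savez("pics/w6.npz",T=T)
cv2.imwrite("pics/w6c.png",cv2.resize(p[100:350,200:460],None,fx=2.4,fy=2.4,interpolation=2))
E
```

```text
time: 10.07
eef_pos: [0.5187, -0.0527, 0.2478]
ee_rot: [0.0, 1.0, -0.008, 0.0]
wrist_force: [4.0, 0.2, -3.5]
gripper_width: 0.0499
finger_force: 25.0
time: 10.45
eef_pos: [0.517, -0.0527, 0.2481]
ee_rot: [-0.0, 1.0, -0.008, 0.002]
wrist_force: [8.8, -0.8, -6.0]
gripper_width: 0.0496
finger_force: 25.0
[ 8.76762804 -0.75381985 -5.95143229] [-0.04838241 -1.56719573 -0.02967272]
```

View pics/w6c.png

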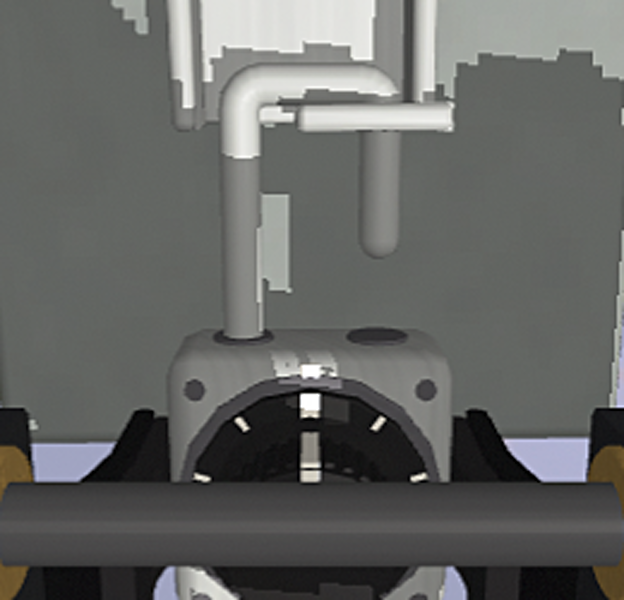

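The shackle is fully drawn. Its tip is at (378,250), well clear of the lock's face, the plate is against the crown, and the force is rising at the stop. I'll now advance 32 mm (commanded) so that the plate stands mid-gap.

```bash
python3 -m pendant '{"increments":[[[3,0,0,0],[8,0,0,0],[13,0,0,0],[18,0,0,0],[18,0,0,0]]]}' && python3 -m pendant '{"increments":[[[4,0,0,0],[8,0,0,0],[12,0,0,0],[14,0,0,0],[14,0,0,0]]]}'
python3 - <<'E'
from h import *
T=tool();s=arm.sense();print(s["wrist_force"],s["torque"])
p,d=arm.get_image("wrist");np.savez("pics/w7.npz",T=T)
cv2.imwrite("pics/w7c.png",cv2.resize(p[100:350,200:460],None,fx=2.4,fy=2.4,interpolation=2))
E
```

```text
time: 11.12
eef_pos: [0.5339, -0.053, 0.2477]
ee_rot: [-0.0, 1.0, -0.008, -0.0]
wrist_force: [-0.4, 0.3, -3.4]
gripper_width: 0.0494
finger_force: 25.0
time: 11.75
eef_pos: [0.5477, -0.0531, 0.2477]
ee_rot: [-0.0, 1.0, -0.008, -0.0]
wrist_force: [-0.5, 0.4, -3.5]
gripper_width: 0.0497
finger_force: 25.0
[-0.51843014  0.39474337 -3.53533091] [ 0.04431637  0.05760544 -0.05808089]
```

View pics/w7c.png

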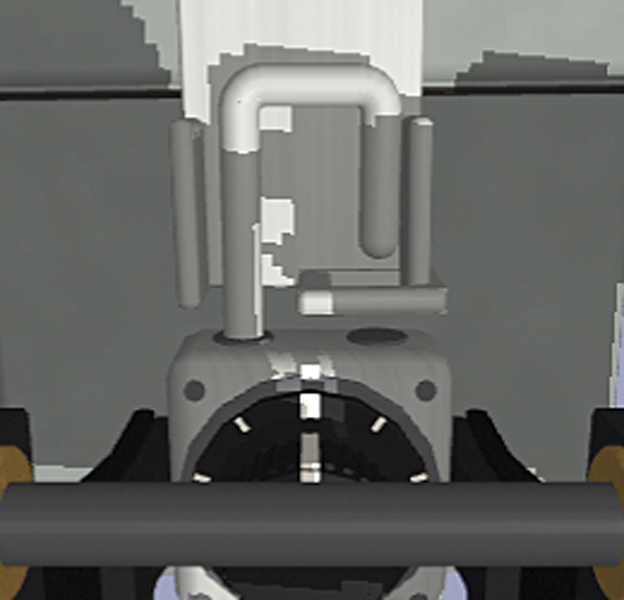

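The plate (300–445, 275–310) stands clear in the gap between the tip (378,255) and the face (y≈335). The force is the lock's weight only. Lift straight up.

```bash
python3 -m pendant '{"increments":[[[0,0,-4,0],[0,0,-9,0],[0,0,-15,0],[0,0,-22,0],[0,0,-30,0]]]}' && python3 -m pendant '{"increments":[[[0,0,-20,0],[0,0,-45,0],[0,0,-70,0],[0,0,-88,0],[0,0,-95,0]]]}' && python3 -m pendant '{"increments":[[[0,0,0,0],[0,0,0,0],[0,0,0,0],[0,0,0,0],[0,0,0,0]]]}'
python3 - <<'E'
from h import *
T=tool();s=arm.sense();print(s["wrist_force"],s["torque"])
p,d=arm.get_image("wrist");a=cv2.imread("pics/w7c.png");b=cv2.resize(p[100:350,200:460],None,fx=2.4,fy=2.4,interpolation=2)
# same lock pose in hand? compare patches: screws/index/shackle tip region
for n,(x,y,w,h) in dict(lock=(165,325,290,150),crown=(215,55,190,60),tip=(355,200,50,65)).items():
    t=cv2.cvtColor(a[y:y+h,x:x+w],6);r=cv2.matchTemplate(cv2.cvtColor(b[y-30:y+h+30,x-30:x+w+30],6),t,cv2.TM_CCOEFF_NORMED);print(n,cv2.minMaxLoc(r)[1::2])
print(d[100+240//24*1:0:-1].shape, [round(float(d[int(v/2.4+100),int(u/2.4+200)]),3) for u,v in((194,389),(310,80),(378,230),(310,200))])
E
```

```text
time: 12.42
eef_pos: [0.5476, -0.0532, 0.2784]
ee_rot: [0.0, 1.0, -0.008, 0.0]
wrist_force: [-0.0, -0.1, -2.5]
gripper_width: 0.0496
finger_force: 25.0
time: 13.05
eef_pos: [0.5477, -0.0531, 0.374]
ee_rot: [0.0, 1.0, -0.008, 0.001]
wrist_force: [0.7, 0.2, -2.9]
gripper_width: 0.0494
finger_force: 25.0
time: 13.68
eef_pos: [0.5476, -0.0532, 0.3725]
ee_rot: [-0.0, 1.0, -0.008, -0.0]
wrist_force: [1.0, -0.3, -3.8]
gripper_width: 0.0498
finger_force: 25.0
[ 0.97641529 -0.30915597 -3.84007426] [ 0.04497459  0.04980841 -0.04982758]
lock (0.9338651895523071, (30, 30))
crown (0.826120138168335, (29, 30))
tip (0.2625493109226227, (25, 2))
(110, 640) [0.15, 0.146, 0.152, 0.282]
```

The lock and crown sit unmoved in the hand: shackle still drawn, depths 0.15 m against 0.28 m behind. The lock is about 125 mm above the deck, with only its weight on the wrist. Handing in.

```bash
python3 -c "
from workcell import arm
print(arm.sign_off())"
```

```text
the job is handed in; nothing more can be done
None
```

The job is handed in: the dial is at its opening click and the open padlock is held level, dial up, about 12.5 cm above the deck; the arm passed the timer, jar and bottle well clear, though I took no final picture of them.

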